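Measure a grooved stretcher bar in the bench caliper

ROBOT

A 6-joint arm with a two-finger parallel gripper is mounted at the origin on the work surface. World frame = base frame: x ahead of the robot, y to its left, z up, the work surface at z = 0. Lengths are in m, angles in rad, forces in N, time in s.
With the tool pointing down it reaches from about 0.25 to 0.8 m from the base axis. Payload 3.9 kg.
Tool frame: the origin (TCP) lies midway between the tips of the shut fingers; the grasp point (between the pads) lies 19 mm behind it (robot.tcp_to_grasp is the distance from the TCP to the grasp point, in m); z points along the fingers, y is the line along which they close (so a half turn about z gives the same grasp; the last joint's range is limited). The gripper opens to 85 mm and grips with 20 to 120 N. Pads are 22 mm wide; open, the fingers measure 114 mm over their backs; the gripper's body (76 mm by 85 mm) begins 54 mm behind the grasp point. The pads swing forward as they close: fully open they stand 13 mm farther back than shut.
Start: joints at [1.284, 0.26, -0.138, 1.173, 0, 1.571], TCP at [0.149, 0.504, 0.231] pointing down, gripper open.
Joint ranges: [-2.78, 2.78], [-0.83, 1.72], [-1.28, 1.37], [-1.9, 2.12], [-1.57, 1.48], [-3.14, 3.14]. Speed limits (rad/s): [2.57, 2.57, 3.14, 3.14, 3.14, 3.14].

INTERFACE

Orientations are given as a unit quaternion [w, x, y, z].
In Python, from station import robot gives the robot as it stands.
- The arm moves only by the tool shift_gripper, called after "Emit:" as name([rows], argument=value, ...), one row to a line, values as JSON. Schema: {"type":"object","properties":{"deltas":{"type":"array","items":{"type":"object","properties":{"jaw":{"type":"number"},"d":{"type":"array","items":{"type":"number"},"minItems":3,"maxItems":3},"rotvec":{"type":"array","items":{"type":"number"},"minItems":3,"maxItems":3}},"additionalProperties":false,"required":["jaw"]},"minItems":1,"maxItems":20},"only":{"type":"string"},"quiet":{"type":"boolean"},"lines":{"type":"string"}},"required":["deltas"],"additionalProperties":false}. deltas is a list of rows, 1 to 20 of them, each an object with the fields jaw (the finger opening in m), d (a list: dx, dy, dz in m), rotvec (a list: a rotation vector rx, ry, rz in rad); a field left out counts as zero (the opening has to be given); each row shifts and turns the commanded pose from where the row before left it, along the tool's axes as they then stand; what a row does not reach is not made up. A row lasts 1/10 s, in which the tool goes at most 0.05 m and 0.15 rad, less where a joint would pass 70% of its speed; a pose out of reach is approached as far as the arm can. The fingers move at their own pace and stop on an object; the grip force is fixed at half the most. Time passes only in rows, so rows that do not move let the fingers close. The tool returns the time, the measured TCP pose, the force, the opening and the grip force at its end. only (a regular expression) keeps the lines of the reply that match it, lines (a string "A,B") keeps lines A to B, and quiet returns only ok. Input that does not fit is refused with a message, and nothing moves.
- robot.get_obs(): the state, without advancing time (a new reading comes with each control period).
- robot.camera(name): name is "side" or "top" or "wrist"; returns a dict with "color" (400x640x3 uint8, red, green, blue), "fx", "fy", "cx", "cy" (pixels), "view" (4x4, takes a point from world to camera coordinates); the wrist camera has in their place "hand_eye" (4x4, takes a point from camera to tool coordinates, whose origin is the TCP and whose axes are the flange's). Camera axes: x right, y up, looking along -z (the intrinsics and any distortion apply to the point x, -y, -z); pixel columns grow to the right and rows downward; lengths in m; the calibration is good to about 2 mm. A picture is of the moment at which its call begins: read the wrist's pose just before it. There is no depth.
- robot.job_done(): hands the job in; it is judged then, once.
The state is a dict: "time": time; "joint_positions": joint angles; "joint_velocities": joint speeds; "joint_efforts": joint torques, N m; "tcp_pos": TCP position; "eef_rot": TCP orientation; "contact_force": force on the tool from outside, world axes, zero at the start; "ft_torque": the same for the moment, N m; "finger_gap": finger opening in m; "finger_force": force on a finger pad.
Only numpy, scipy, OpenCV 4.12 (cv2) and the standard library are available. Lean on these libraries where they do the work, as an engineer would, in place of code of your own. Each camera call takes 0.05 s, during which the arm holds its last target. There are 200 camera calls.

TASK

Take the grooved wooden stretcher bar from the marble slab, slide one end of it into the guide of the bench caliper, lying flat, and let go of it. Then slide the caliper's jaw gently shut on the bar until the dial needle stands between the two long marks, never driving the needle round to its far stop, and leave the jaw there, pressing on the bar by itself. Leave the plain batten where it lies, and do not knock over the bottle, the jar or the dish.

Things in the scene. Friction and masses are not known exactly. Their poses are not given: they have to be found in the camera images.
- bar: The bar to measure: pale wood, 110 long (x) x 34 wide (y) x 22 mm high (z), a groove 12 wide and 6 mm deep along the middle of its top. 40 to 85 g. Lies groove up on a fixed marble slab 10 mm thick, 320 (world x) by 255 mm. Origin: centre of its underside. Either end may go into the guide.
- batten: Plain batten without a groove, same wood, same 110 x 34 x 22 mm, also on the slab, not to be moved (up to 30 mm is tolerated). Origin: centre of its underside; x along its length.
- gauge: Bench caliper, fixed to the table: dark steel base 360 x 90 x 12 mm. x runs along the base from the anvil head to the sliding jaw, z up. Origin: underside, on the centre line, 165 mm from the base's anvil end. A rail 24 mm wide along the middle (x -105 to +195) has a flat top, the bed, at z = 30 mm. The grey anvil head (x -157 to -89, 64 mm wide, 68 mm high) carries the dial.
- guide_mouth (a point): Middle of the guide's open mouth, at bed height (gauge x -39, z 30 mm). The guide is a roofed aluminium tunnel on the bed, from 46 mm behind the mouth: inside 38 wide, 26 mm high; outside 58 wide, roof top 32 mm above the bed. The bar goes in along the gauge's -x. Two wings flare about 10 mm out in front of the mouth to 49 mm apart, lower than the roof.
- anvil_rest (a point): Centre of the resting anvil face, inside the guide, 36 mm behind its mouth (gauge x -75, z 41 mm). The anvil is a sprung pin, 16 mm diameter, facing the gauge's +x; it yields up to 10 mm towards -x, about 1 N at first touch plus 0.5 N per mm, and turns the needle. A bar touching it at rest sticks 74 mm out of the guide.
- jaw: Sliding jaw. Origin: middle of its flat face (40 wide, 23 mm high) at bed height; axes as the gauge's, so it closes along -x. The carriage reaches 56 mm behind the face, 46 mm wide, 21 mm above the bed. The face slides from gauge x 20 to 135 mm, starting 180 to 210 mm from the resting anvil. It takes about 8 N (more if fast) to slide and stays where it is left, even against the anvil's spring.
- jaw_handle (a point): On the jaw's upright black thumb plate, 36 mm behind the jaw face, 60 mm above the bed (z = 90 mm), 7 mm below the plate's top. The plate is 14 mm thick (gauge x), 30 mm wide (gauge y), and rises from the carriage (21 mm above the bed) to 67 mm above the bed.
- dial (a point): Centre of the dial, face up on the anvil head, 76 mm across, 80 mm above the table. Pale face with fine ticks, a black needle, and two long black marks 0.5 rad either side of the direction to the jaw (gauge +x).
- needle (a joint): Dial needle, rad: 0 at rest, growing clockwise seen from above, 0.25 rad for each mm that the anvil is pressed in, 2.5 at the anvil's stop. The long marks are at 0.625 and 1.625 rad (2.5 and 6.5 mm); midway, at 1.125, it points along the gauge's +x, to the jaw.
- bottle: Amber bottle with cork, 56 mm diameter, 150 mm tall, standing beyond the caliper. Origin: centre of its underside.
- jar: Glass jar with steel lid, 68 mm diameter, 85 mm tall, beyond the caliper. Origin: centre of its underside.
- dish: White ceramic bowl, 70 mm across, 35 mm high, beyond the caliper. Origin: centre of its underside.

How it is judged:
On the way, in this order (a step that is already met when the one before it is completed fails the run):
1. the grooved bar lies flat in the guide, at least 18 mm deep, released (x of bar in the frame of gauge between -0.0315 and -0.002 m and y of bar in the frame of gauge between -0.004 and 0.004 m and z of bar in the frame of gauge between 0.027 and 0.0345 m and angle between the x axis of bar and the x axis of gauge, either way round below 0.12 rad and angle between the z axis of bar and the z axis of gauge, either way round below 0.12 rad and contact force between the fingers and bar below 0.05 N), for 0.2 s.
2. the jaw presses on the bar and the needle stands between the long marks (x of bar in the frame of gauge between -0.0315 and -0.002 m and y of bar in the frame of gauge between -0.004 and 0.004 m and z of bar in the frame of gauge between 0.027 and 0.0345 m and angle between the x axis of bar and the x axis of gauge, either way round below 0.12 rad and angle between the z axis of bar and the z axis of gauge, either way round below 0.12 rad and value of joint needle between 0.6 and 1.65 rad and contact force between jaw and bar above 0.6 N), for 0.2 s.
At the end, for the whole second after the job is handed in: The grooved bar lies flat in the guide, at least 18 mm deep, within 4 mm of the centre line and 0.12 rad of straight; the jaw presses on it by itself (over 0.6 N) and the needle rests between the two long marks (0.60 to 1.65 rad); all at rest (all of step 2 and linear speed of bar below 0.01 m/s and velocity of joint needle below 0.05 rad/s and linear speed of jaw below 0.005 m/s); the robot touches nothing.
It fails at once if the needle is driven nearly to its far stop (over 2.3 rad) (value of joint needle above 2.3 rad).
It fails at once if the plain batten is moved by more than 30 mm (distance of batten from where it was at the start of the episode above 0.03 m).
It fails at once if the bottle, jar or dish is knocked over (angle between any of bottle, jar, dish's own z axis and vertical above 0.6 rad).
It also fails if it takes over 58 s, if anything falls off the work surface, if the arm or the gripper's body presses on something with over 40 N, if the wrist force passes 120 N, or if a joint passes its speed limit or range.

## Working session

There is one attempt and no reset: what is moved stays moved. The work goes in short steps, Python scripts to look and compute and a tool call to move; the robot and the scene stay as the last step left them, time stands still between calls to the robot, and variables do not carry over. Pictures are saved under pics/ and viewed, at most 13 in all, crops included, and the job is handed in when it is done.

```bash
ls; mkdir -p pics; python3 - <<'E'
from station import robot
import cv2,numpy as np
for n in("top","side"):
    c=robot.camera(n); cv2.imwrite(f"pics/{n}0.png",c["color"][...,::-1])
    print(n,c["fx"],c["fy"],c["cx"],c["cy"],[k for k in c]);print(np.round(c["view"],4))
o=robot.get_obs();print(o["time"],o["tcp_pos"],o["eef_rot"],o["contact_force"],o["finger_gap"])
E
```

```text
pics
station.py
top 364.3321108910261 364.3321108910261 324.9355323300965 197.02380619736033 ['color', 'fx', 'fy', 'cx', 'cy', 'view']
[[ 1.900e-03 -1.000e+00 -9.700e-03  6.820e-02]
 [ 9.865e-01  3.000e-04  1.640e-01 -6.149e-01]
 [-1.640e-01 -9.900e-03  9.864e-01 -7.404e-01]
 [ 0.000e+00  0.000e+00  0.000e+00  1.000e+00]]
side 476.09362249444143 476.09362249444143 322.6354096269789 205.82772479084434 ['color', 'fx', 'fy', 'cx', 'cy', 'view']
[[-0.898  -0.4398 -0.0156  0.5747]
 [ 0.3105 -0.6584  0.6857 -0.2032]
 [-0.3118  0.6109  0.7278 -0.9053]
 [ 0.      0.      0.      1.    ]]
0.1 [0.14834881 0.50295598 0.23055674] [-1.13398078e-04  1.42909772e-01  9.89735331e-01 -8.71482754e-04] [ 0.42293345 -0.330504   -1.12859948] 0.08519061344497982
```

View pics/top0.png

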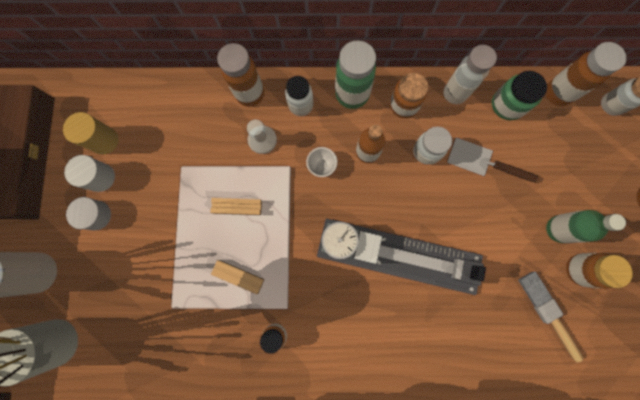

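View pics/side0.png

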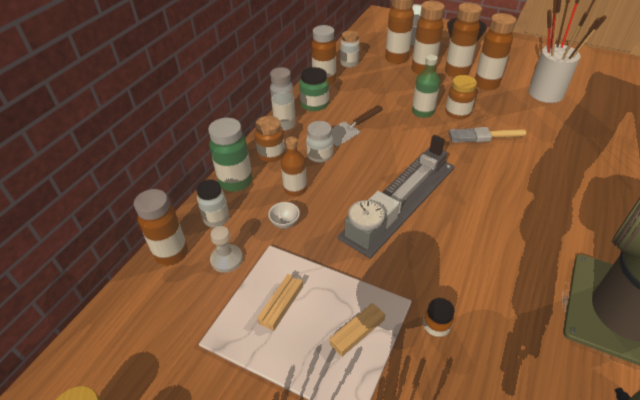

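```bash
cat > h.py <<'E'
import numpy as np,cv2
from station import robot
def pt(c,u,v,z):
    V=np.array(c["view"]);R,t=V[:3,:3],V[:3,3];o=-R.T@t
    d=R.T@np.array([(u-c["cx"])/c["fx"],-(v-c["cy"])/c["fy"],-1]);return o+d*(z-o[2])/d[2]
def proj(c,p):
    V=np.array(c["view"]);q=V[:3,:3]@np.array(p)+V[:3,3]
    return np.array([c["cx"]-c["fx"]*q[0]/q[2],c["cy"]+c["fy"]*q[1]/q[2]])
E
python3 - <<'E'
from h import *
c=robot.camera("top");im=c["color"][...,::-1]
a=cv2.resize(im[185:305,165:305],None,fx=5,fy=5,interpolation=2)[:, :350*2]
b=cv2.resize(im[210:300,310:490],None,fx=4.4,fy=4.4,interpolation=2)
cv2.imwrite("pics/a.png",a);cv2.imwrite("pics/b.png",b)
h=cv2.cvtColor(im,cv2.COLOR_BGR2HSV);m=cv2.inRange(h,(8,90,60),(30,255,255));m2=np.zeros_like(m);m2[185:300,190:280]=m[185:300,190:280]
for k in cv2.findContours(m2,0,1)[0]:
    if cv2.contourArea(k)<100: continue
    r=cv2.minAreaRect(k);B=cv2.boxPoints(r);P=[pt(c,*p,.032) for p in B]
    print(r,B.round(1).tolist());print(np.round(P,4)[:,:2].tolist(),np.round([np.linalg.norm(P[i]-P[i-1]) for i in range(4)],4))
E
```

```text
((236.96617126464844, 276.3907470703125), (50.953468322753906, 16.71988296508789), 23.38521957397461) [[210.3000030517578, 274.0], [216.89999389648438, 258.6000061035156], [263.70001220703125, 278.79998779296875], [257.0, 294.20001220703125]]
[[0.4498, 0.3161], [0.4824, 0.3034], [0.4398, 0.2004], [0.4077, 0.2137]] [0.1107 0.035  0.1114 0.0347]
((235.58602905273438, 205.91952514648438), (50.80512619018555, 15.524712562561035), 1.9091525077819824) [[209.89999389648438, 212.8000030517578], [210.5, 197.3000030517578], [261.20001220703125, 199.0], [260.70001220703125, 214.5]]
[[0.5824, 0.3239], [0.6173, 0.3247], [0.6135, 0.211], [0.5787, 0.2111]] [0.1129 0.0349 0.1137 0.0348]
```

View pics/a.png

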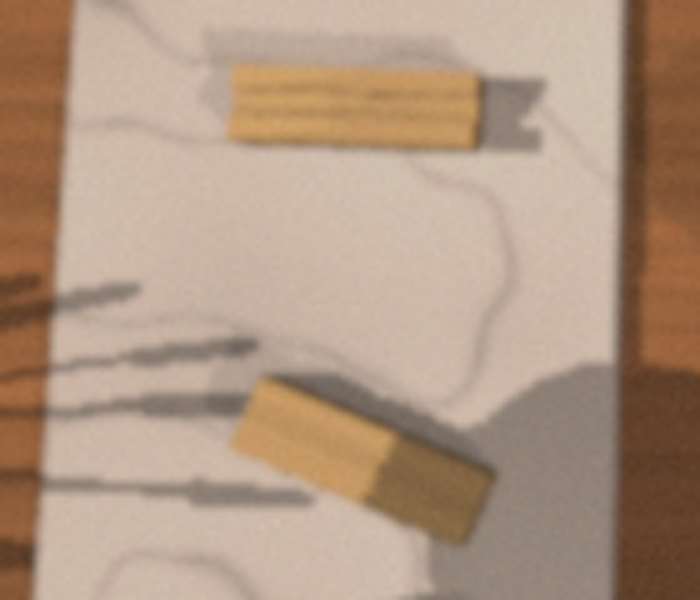

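View pics/b.png

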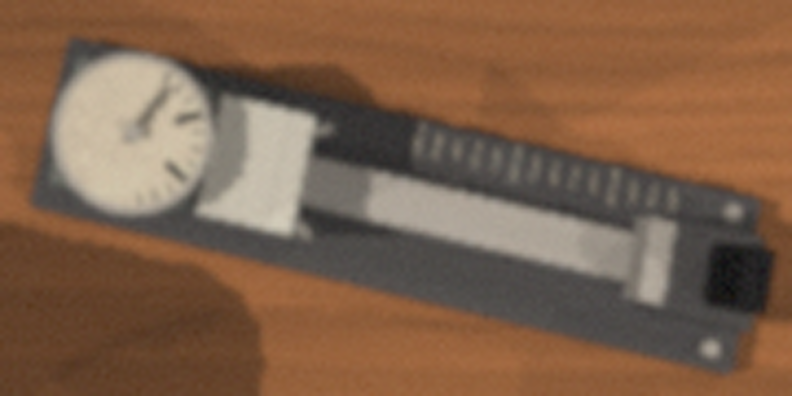

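The grooved bar is the upper one (crop groove line, V-notch in its shadow; centre px (235.6,205.9)); the batten is the lower one. The gauge has its dial at ≈(340,240), guide roof mouth edge at ≈(382,237)–(378,263), black plate at ≈(478,272).

```bash
python3 - <<'E'
from h import *
c=robot.camera("top");im=c["color"][...,::-1];g=cv2.cvtColor(im,cv2.COLOR_BGR2GRAY)
f=lambda u,v,z:pt(c,u/4.4+310-.4,v/4.4+210-.4,z)[:2]
# dial
h=cv2.cvtColor(im,cv2.COLOR_BGR2HSV)
b=im.astype(int);m=((g>125)&(b[...,2]-b[...,0]<90)).astype(np.uint8)*255;m[:215]=0;m[300:]=0;m[:,:315]=0;m[:,490:]=0
m=cv2.morphologyEx(m,cv2.MORPH_OPEN,np.ones((3,3)))
for k in cv2.findContours(m,0,1)[0]:
    if cv2.contourArea(k)>60: r=cv2.minAreaRect(k);print(r,cv2.boxPoints(r).round(1).tolist())
dial=f(133,134,.08);mou=[f(318,116,.062),f(299,236,.062)];bk=f(757,200,.012),f(735,373,.012),f(33,205,.012),f(70,40,.012)
print("dial",dial,"dial diam",np.linalg.norm(f(49,134,.08)-f(216,134,.08)))
print("mouth",mou,np.linalg.norm(mou[0]-mou[1]),np.mean(mou,0))
print("base",bk,[np.linalg.norm(bk[i]-bk[i-1]) for i in range(4)],np.mean(bk,0))
s=f(734,210,.012),f(711,348,.012);print("screw",s,np.linalg.norm(s[0]-s[1]),np.mean(s,0))
p=[f(*q,.097) for q in((712,243),(773,250),(766,315),(706,305))];print("plate top",p,np.mean(p,0))
x=np.mean(s,0)-dial;print("ang",np.arctan2(x[1],x[0]));
x=(bk[0]+bk[1]-bk[2]-bk[3]);print("ang base",np.arctan2(x[1],x[0]))
w=mou[0]-mou[1];print("ang mouth",np.arctan2(w[1],w[0])-np.pi/2)
E
```

```text
((458.3465270996094, 269.03466796875), (6.268734931945801, 18.308683395385742), 5.710592269897461) [[454.29998779296875, 277.79998779296875], [456.1000061035156, 259.6000061035156], [462.3999938964844, 260.20001220703125], [460.6000061035156, 278.5]]
((423.0136413574219, 260.9432678222656), (61.61045837402344, 11.24079704284668), 13.495734214782715) [[391.70001220703125, 259.20001220703125], [394.3999938964844, 248.3000030517578], [454.29998779296875, 262.70001220703125], [451.70001220703125, 273.6000061035156]]
((350.55767822265625, 242.21153259277344), (58.834842681884766, 36.6737174987793), 11.309932708740234) [[318.1000061035156, 254.39999389648438], [325.29998779296875, 218.5], [383.0, 230.0], [375.79998779296875, 266.0]]
dial [0.52058542 0.0379245 ] dial diam 0.07781356533080136
mouth [array([ 0.53011352, -0.05099888]), array([ 0.47369594, -0.0407116 ])] 0.05734781444135776 [ 0.50190473 -0.04585524]
base (array([ 0.49125524, -0.27778332]), array([ 0.40674448, -0.26117815]), array([0.48808101, 0.08647152]), array([0.57172702, 0.06792894])) [np.float64(0.3549544649567715), np.float64(0.08612664835482894), np.float64(0.3570377037329844), np.float64(0.08567661625287327)] [ 0.48945194 -0.09614025]
screw (array([ 0.48626982, -0.26593199]), array([ 0.41874254, -0.25012075])) 0.06935364713723649 [ 0.45250618 -0.25802637]
plate top [array([ 0.47150535, -0.22121832]), array([ 0.4684753 , -0.24828024]), array([ 0.43999914, -0.24318263]), array([ 0.44428889, -0.2168164 ])] [ 0.45606717 -0.2323744 ]
ang -1.7968985404130122
ang base -1.8000609004418546
ang mouth -1.7511565395839943
```

```bash
cat >> h.py <<'E'
from scipy.spatial.transform import Rotation as Ro
def delta(p,ydir=None):
    """tool-frame shift to TCP p, and rz to bring tool y to world direction ydir"""
    o=robot.get_obs();q=o["eef_rot"];R=Ro.from_quat([q[1],q[2],q[3],q[0]])
    d=R.inv().apply(np.array(p)-o["tcp_pos"]);out=[d.round(4)]
    if ydir is not None:
        y=np.array([*ydir,0.]);y/=np.linalg.norm(y);T=np.column_stack([np.cross(y,[0,0,-1]),y,[0,0,-1]])
        out.append((R.inv()*Ro.from_matrix(T)).as_rotvec().round(4))
    print(*out,"F",np.round(o["contact_force"],2),"gap",round(o["finger_gap"],4),"q",np.round(o["joint_positions"],3))
E
python3 -c "
from h import *;delta([.597,.2443,.1],[1,-.033])"
```

```text
[-0.5035 -0.1212  0.1309] [-1.000e-03  8.000e-04  1.317e+00] F [ 0.07 -0.98 -0.82] gap 0.0855 q [ 1.284  0.26  -0.139  1.173 -0.     1.571]
```

Emit:
shift_gripper([
  {"jaw": 0.085,"rotvec": [0,0,0.13]},
  {"jaw": 0.085,"rotvec": [0,0,0.13]},
  {"jaw": 0.085,"rotvec": [0,0,0.13]},
  {"jaw": 0.085,"rotvec": [0,0,0.13]},
  {"jaw": 0.085,"rotvec": [0,0,0.13]},
  {"jaw": 0.085,"rotvec": [0,0,0.13]},
  {"jaw": 0.085,"rotvec": [0,0,0.13]},
  {"jaw": 0.085,"rotvec": [0,0,0.13]},
  {"jaw": 0.085,"rotvec": [0,0,0.13]},
  {"jaw": 0.085,"rotvec": [0,0,0.13]},
  {"jaw": 0.085},
])

```text
time: 1.3
tcp_pos: [0.1485, 0.5034, 0.2311]
eef_rot: [0.0, 0.713, 0.702, -0.0]
contact_force: [-0.2, -0.7, 0.6]
finger_gap: 0.085
finger_force: 0.0
```

```bash
python3 -c "
from h import *;delta([.597,.2443,.1],[1,-.033])"
```

```text
[-0.2519  0.4526  0.1311] [-0.0001  0.0005  0.0172] F [-0.17 -0.73  0.55] gap 0.085 q [ 1.284  0.26  -0.138  1.173 -0.     2.871]
```

Emit:
shift_gripper([
  {"jaw": 0.085,"d": [-0.0168,0.0302,0.0087],"rotvec": [0,0,0.017]},
  {"jaw": 0.085,"d": [-0.0168,0.0302,0.0087]},
  {"jaw": 0.085,"d": [-0.0168,0.0302,0.0087]},
  {"jaw": 0.085,"d": [-0.0168,0.0302,0.0087]},
  {"jaw": 0.085,"d": [-0.0168,0.0302,0.0087]},
  {"jaw": 0.085,"d": [-0.0168,0.0302,0.0087]},
  {"jaw": 0.085,"d": [-0.0168,0.0302,0.0087]},
  {"jaw": 0.085,"d": [-0.0168,0.0302,0.0087]},
  {"jaw": 0.085,"d": [-0.0168,0.0302,0.0087]},
  {"jaw": 0.085,"d": [-0.0168,0.0302,0.0087]},
  {"jaw": 0.085,"d": [-0.0168,0.0302,0.0087]},
  {"jaw": 0.085,"d": [-0.0168,0.0302,0.0087]},
  {"jaw": 0.085,"d": [-0.0168,0.0302,0.0087]},
  {"jaw": 0.085,"d": [-0.0168,0.0302,0.0087]},
  {"jaw": 0.085,"d": [-0.0168,0.0302,0.0087]},
  {"jaw": 0.085},
  {"jaw": 0.085},
])

```text
time: 3.0
tcp_pos: [0.5932, 0.2366, 0.1001]
eef_rot: [-0.001, 0.718, 0.696, -0.001]
contact_force: [-0.7, 1.0, -0.2]
finger_gap: 0.0852
finger_force: 0.0
```

```bash
python3 - <<'E'
from h import *
delta([.597,.2443,.012],[1,-.033])
o=robot.get_obs();c=robot.camera("wrist");print(c.keys(),c["fx"],c["cx"],c["cy"]);print(np.round(c["hand_eye"],4))
cv2.imwrite("pics/w1.png",c["color"][...,::-1])
E
```

```text
[0.0078 0.0037 0.088 ] [-0.0016  0.0002  0.0006] F [-0.67  0.96 -0.16] gap 0.0852 q [ 0.379  0.529 -0.068  0.976  0.     1.983]
dict_keys(['color', 'fx', 'fy', 'cx', 'cy', 'hand_eye']) 334.55082745603397 320.5249007084618 196.12940645352563
[[ 7.000e-04  9.444e-01  3.287e-01  8.400e-02]
 [ 1.000e+00 -1.000e-04 -1.900e-03 -1.500e-03]
 [-1.800e-03  3.287e-01 -9.444e-01 -1.423e-01]
 [ 0.000e+00  0.000e+00  0.000e+00  1.000e+00]]
```

View pics/w1.png

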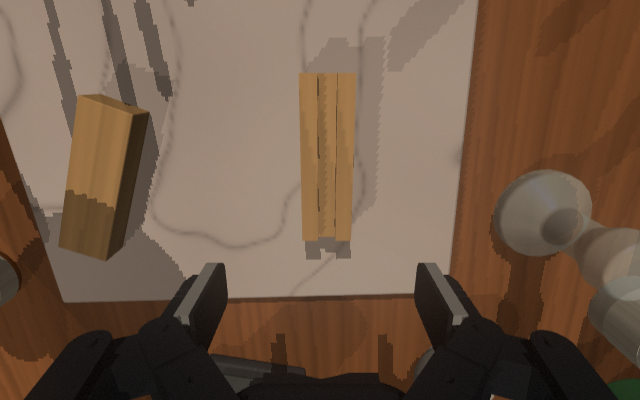

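Wrist view: the grooved bar is confirmed (top face px (300,73),(355,73),(351,240),(302,240)), lying between the open fingers' lines.

```bash
cat >> h.py <<'E'
def wpt(c,o,u,v,z):
    q=o["eef_rot"];R=Ro.from_quat([q[1],q[2],q[3],q[0]]).as_matrix();H=np.array(c["hand_eye"])
    d=R@H[:3,:3]@np.array([(u-c["cx"])/c["fx"],-(v-c["cy"])/c["fy"],-1]);s=R@H[:3,3]+o["tcp_pos"];return s+d*(z-s[2])/d[2]
E
python3 - <<'E'
from h import *
o=robot.get_obs();c=robot.camera("wrist")
P=[wpt(c,o,*p,.032) for p in((300,73),(355.5,73),(351.5,240),(302,240))]
print(np.round(P,4)[:,:2].tolist(),[np.linalg.norm(P[i]-P[i-1]).round(4) for i in range(4)]);m=np.mean(P,0);a=(P[2]+P[3]-P[0]-P[1])/2;print(m,a)
g=m+.025*a/np.linalg.norm(a);print(g);
delta([g[0],g[1],.012],[-a[1],a[0]])
E
```

```text
[[0.582, 0.3253], [0.6148, 0.3243], [0.6124, 0.2147], [0.5778, 0.2158]] [np.float64(0.1096), np.float64(0.0328), np.float64(0.1096), np.float64(0.0346)]
[0.59676349 0.2700092  0.032     ] [-3.30963588e-03 -1.09523345e-01  1.38777878e-17]
[0.59600837 0.24502061 0.032     ]
[0.0075 0.0035 0.0888] [-0.0009 -0.0001 -0.0009] F [-0.57  1.14 -0.94] gap 0.0852 q [ 0.381  0.527 -0.069  0.976  0.     1.983]
```

Emit:
shift_gripper([
  {"jaw": 0.085,"d": [0.0075,0.003,0]},
  {"jaw": 0.085,"d": [0,0,0.015]},
  {"jaw": 0.085,"d": [0,0,0.015]},
  {"jaw": 0.085,"d": [0,0,0.015]},
  {"jaw": 0.085,"d": [0,0,0.015]},
  {"jaw": 0.085,"d": [0,0,0.015]},
  {"jaw": 0.085,"d": [0,0,0.012]},
  {"jaw": 0.085},
  {"jaw": 0.085},
])

```text
time: 4.0
tcp_pos: [0.5963, 0.2452, 0.0141]
eef_rot: [-0.0, 0.718, 0.696, 0.0]
contact_force: [-0.2, 0.4, -0.2]
finger_gap: 0.0849
finger_force: 0.0
```

```bash
python3 -c "
from h import *;delta([.596,.245,.0125],[1,-.033])"
```

```text
[-0.0002 -0.0003  0.0016] [ 0.     -0.0001  0.0009] F [-0.2   0.36 -0.18] gap 0.0849 q [ 0.39   0.614 -0.161  0.796  0.     1.993]
```

Emit:
shift_gripper([
  {"jaw": 0.03,"d": [0,0,0.001]},
  {"jaw": 0.03},
  {"jaw": 0.03},
  {"jaw": 0.03},
  {"jaw": 0.03},
  {"jaw": 0.03},
  {"jaw": 0.03},
  {"jaw": 0.03,"d": [0,0,-0.01]},
  {"jaw": 0.03,"d": [0,0,-0.02]},
  {"jaw": 0.03,"d": [0,0,-0.02]},
  {"jaw": 0.03,"d": [0,0,-0.02]},
  {"jaw": 0.03,"d": [0,0,-0.02]},
  {"jaw": 0.03,"d": [0,0,-0.02]},
  {"jaw": 0.03,"d": [0,0,-0.01]},
  {"jaw": 0.03},
  {"jaw": 0.03},
])

```text
time: 5.6
tcp_pos: [0.596, 0.2444, 0.1321]
eef_rot: [-0.0, 0.719, 0.695, -0.001]
contact_force: [-0.4, -0.4, -0.4]
finger_gap: 0.0326
finger_force: 61.0
```

```bash
python3 - <<'E'
from h import *
ux=np.array([-.2253,-.9743]);O=np.array([.4928,-.0815])
delta([*(O+ux*.04),.133],[-ux[1],ux[0]])
E
```

```text
[-0.3684 -0.1001 -0.0006] [-0.001   0.0006  0.1943] F [-0.41 -0.35 -0.41] gap 0.0326 q [ 0.389  0.515 -0.003  1.054  0.     1.993]
```

Emit:
shift_gripper([
  {"jaw": 0.03,"rotvec": [0,0,0.0972]},
  {"jaw": 0.03,"rotvec": [0,0,0.0972]},
  {"jaw": 0.03},
  {"jaw": 0.03},
], quiet=true)

```text
ok
```

```bash
python3 - <<'E'
from h import *
ux=np.array([-.2253,-.9743]);O=np.array([.4928,-.0815])
delta([*(O+ux*.063),.132],[-ux[1],ux[0]])
E
```

```text
[-4.036e-01 -2.760e-02  2.000e-04] [-0.0018  0.0013  0.0018] F [ 0.07  0.43 -0.36] gap 0.0326 q [ 0.389  0.516 -0.003  1.054 -0.     2.185]
```

Emit:
shift_gripper([
  {"jaw": 0.03,"d": [-0.012,-0.0016,0]},
  {"jaw": 0.03,"d": [-0.028,-0.002,0]},
  {"jaw": 0.03,"d": [-0.028,-0.002,0]},
  {"jaw": 0.03,"d": [-0.028,-0.002,0]},
  {"jaw": 0.03,"d": [-0.028,-0.002,0]},
  {"jaw": 0.03,"d": [-0.028,-0.002,0]},
  {"jaw": 0.03,"d": [-0.028,-0.002,0]},
  {"jaw": 0.03,"d": [-0.028,-0.002,0]},
  {"jaw": 0.03,"d": [-0.028,-0.002,0]},
  {"jaw": 0.03,"d": [-0.028,-0.002,0]},
  {"jaw": 0.03,"d": [-0.028,-0.002,0]},
  {"jaw": 0.03,"d": [-0.028,-0.002,0]},
  {"jaw": 0.03,"d": [-0.028,-0.002,0]},
  {"jaw": 0.03,"d": [-0.028,-0.002,0]},
  {"jaw": 0.03,"d": [-0.028,-0.002,0]},
  {"jaw": 0.03},
  {"jaw": 0.03},
  {"jaw": 0.03},
])

```text
time: 7.8
tcp_pos: [0.4763, -0.1419, 0.1328]
eef_rot: [-0.0, 0.783, 0.623, 0.0]
contact_force: [-0.0, 1.0, -1.1]
finger_gap: 0.0326
finger_force: 61.0
```

```bash
python3 - <<'E'
from h import *
ux=np.array([-.2253,-.9743]);O=np.array([.4928,-.0815])
delta([*(O+ux*.063),.132],[-ux[1],ux[0]])
c=robot.camera("wrist");cv2.imwrite("pics/w2.png",c["color"][...,::-1])
E
```

```text
[-0.0005  0.0024  0.0008] [-0.0002 -0.0003  0.0005] F [-0.02  1.   -1.14] gap 0.0326 q [-0.29   0.278 -0.385  0.909  0.     1.508]
```

View pics/w2.png

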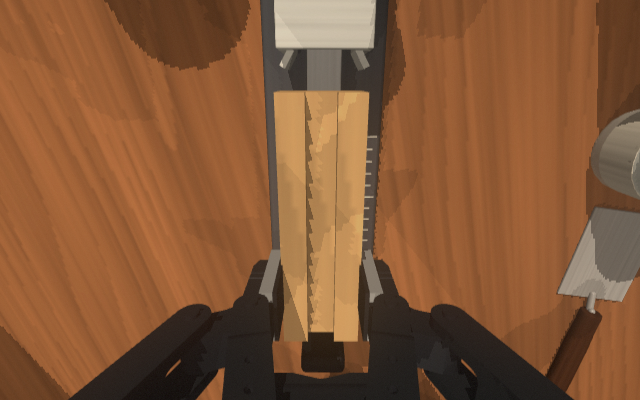

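Wrist view: bar held straight, front top corners ≈(274,92),(369,91); ahead, roof mouth edge (274.5,47)–(374,48), rail edges at columns ≈307 and 342.

```bash
python3 - <<'E'
from h import *
o=robot.get_obs();c=robot.camera("wrist");R=Ro.from_quat(np.roll(o["eef_rot"],-1)).inv()
T=lambda u,v,z:R.apply(wpt(c,o,u,v,z)-o["tcp_pos"]).round(4)
zb=o["tcp_pos"][2]+.019
for n,u,v,z in(("roofL",274.5,47,.062),("roofR",374,48,.062),("railL",307,75,.03),("railR",342,75,.03),("baseL",264,80,.012),("barFL",274,92,zb),("barFR",369,91,zb),("barL mid",279.5,220,zb),("barR mid",363.5,220,zb)): print(n,T(u,v,z))
g=cv2.cvtColor(c["color"],cv2.COLOR_RGB2GRAY)
print(g[70,255:400].tolist())
E
```

```text
roofL [ 0.1018 -0.0278  0.0708]
roofR [0.1013 0.0303 0.0708]
railL [ 0.0868 -0.0102  0.1028]
railR [0.0868 0.0139 0.1028]
baseL [ 0.0835 -0.0428  0.1208]
barFL [ 0.0796 -0.0175 -0.019 ]
barFR [ 0.08   0.016 -0.019]
barL mid [ 0.0307 -0.0175 -0.019 ]
barR mid [ 0.0307  0.0161 -0.019 ]
[113, 112, 111, 110, 109, 111, 111, 111, 78, 70, 77, 80, 80, 79, 80, 78, 78, 79, 75, 77, 78, 74, 74, 71, 71, 73, 73, 74, 73, 76, 76, 76, 64, 58, 60, 49, 52, 52, 53, 52, 53, 52, 52, 52, 52, 52, 51, 52, 51, 53, 54, 56, 105, 111, 109, 109, 112, 113, 110, 111, 110, 111, 112, 111, 110, 112, 113, 113, 113, 111, 111, 111, 111, 112, 114, 111, 111, 110, 109, 108, 109, 111, 113, 113, 111, 94, 54, 49, 48, 47, 48, 48, 48, 48, 49, 48, 49, 51, 50, 50, 49, 49, 64, 80, 77, 71, 65, 64, 53, 53, 54, 53, 54, 53, 55, 53, 52, 52, 53, 54, 54, 52, 54, 53, 53, 53, 53, 47, 46, 53, 60, 61, 63, 61, 62, 61, 68, 66, 65, 66, 69, 70, 70, 71, 70]
```

Emit:
shift_gripper([
  {"jaw": 0.03,"d": [0,0.0022,0.01]},
  {"jaw": 0.03,"d": [0,0,0.02]},
  {"jaw": 0.03,"d": [0,0,0.02]},
  {"jaw": 0.03,"d": [0,0,0.02]},
  {"jaw": 0.03,"d": [0,0,0.015]},
  {"jaw": 0.03,"d": [0,0,0.007]},
  {"jaw": 0.03,"d": [0,0,0.004]},
  {"jaw": 0.03},
  {"jaw": 0.03},
  {"jaw": 0.03},
])

```text
time: 8.9
tcp_pos: [0.4795, -0.143, 0.0375]
eef_rot: [0.001, 0.783, 0.622, 0.0]
contact_force: [-0.0, -0.2, 0.2]
finger_gap: 0.0325
finger_force: 61.0
```

```bash
python3 - <<'E'
from h import *
ux=np.array([-.2253,-.9743]);O=np.array([.4928,-.0815])
delta([*(O+ux*.063),.034],[-ux[1],ux[0]])
o=robot.get_obs();c=robot.camera("wrist");cv2.imwrite("pics/w3.png",c["color"][...,::-1])
E
```

```text
[-0.0001 -0.0009  0.0035] [ 0.0017  0.0001 -0.0001] F [-0.01 -0.16  0.25] gap 0.0325 q [-0.29   0.385 -0.517  0.667 -0.     1.508]
```

View pics/w3.png

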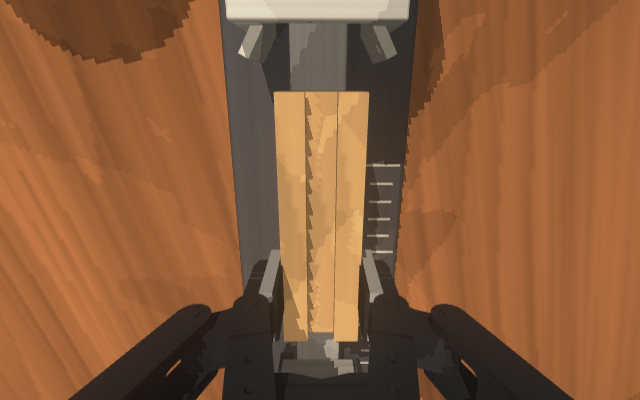

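Bar front centre at column 321.5, roof/rail/wings centred ≈318.5: about 1 mm off; correcting, then inserting.

Emit:
shift_gripper([
  {"jaw": 0.03,"d": [0,-0.0009,0.002]},
  {"jaw": 0.03,"d": [0,0,0.001]},
  {"jaw": 0.03,"d": [0.006,0,0]},
  {"jaw": 0.03,"d": [0.006,0,0]},
  {"jaw": 0.03,"d": [0.006,0,0]},
  {"jaw": 0.03,"d": [0.006,0,0]},
  {"jaw": 0.03,"d": [0.006,0,0]},
  {"jaw": 0.03},
])

```text
time: 9.75
tcp_pos: [0.4848, -0.1125, 0.0338]
eef_rot: [-0.0, 0.782, 0.623, 0.0]
contact_force: [0.4, -0.5, -1.2]
finger_gap: 0.0324
finger_force: 61.0
```

```bash
python3 -c "
from h import *
ux=np.array([-.2253,-.9743]);O=np.array([.4928,-.0815])
delta([*(O+ux*.015),.034],[-ux[1],ux[0]])"
```

```text
[ 0.017   0.0008 -0.0002] [ 0.     -0.0002  0.0012] F [ 0.37 -0.5  -1.18] gap 0.0324 q [-0.228  0.387 -0.527  0.657  0.     1.569]
```

Emit:
shift_gripper([
  {"jaw": 0.03,"d": [0.004,0.0005,0]},
  {"jaw": 0.03,"d": [0.005,0,0]},
  {"jaw": 0.03,"d": [0.004,0,0]},
  {"jaw": 0.03,"d": [0.004,0,0]},
  {"jaw": 0.03},
])

```text
time: 10.25
tcp_pos: [0.489, -0.0965, 0.0338]
eef_rot: [-0.0, 0.783, 0.623, 0.0]
contact_force: [0.2, -0.2, -0.6]
finger_gap: 0.0328
finger_force: 61.0
```

```bash
python3 - <<'E'
from h import *
ux=np.array([-.2253,-.9743]);O=np.array([.4928,-.0815])
delta([*(O+ux*.015),.034],[-ux[1],ux[0]])
c=robot.camera("wrist");cv2.imwrite("pics/w4.png",c["color"][...,::-1])
E
```

```text
[ 0.0004  0.0003 -0.0002] [-0.     -0.0001  0.0005] F [ 0.23 -0.18 -0.64] gap 0.0328 q [-0.195  0.388 -0.525  0.658  0.     1.603]
```

View pics/w4.png

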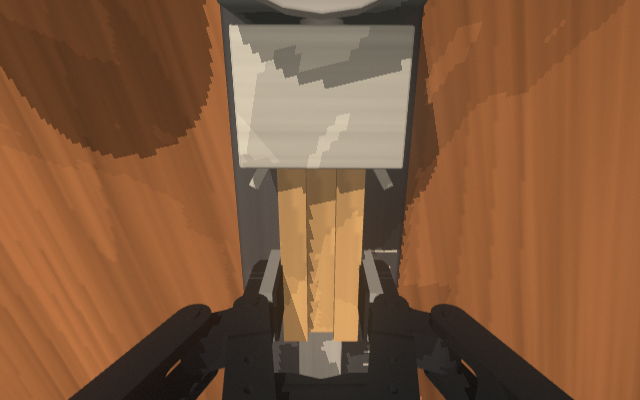

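Emit:
shift_gripper([
  {"jaw": 0.06},
  {"jaw": 0.085},
  {"jaw": 0.085},
  {"jaw": 0.085},
  {"jaw": 0.085},
  {"jaw": 0.085},
  {"jaw": 0.085,"d": [0,0,-0.01]},
  {"jaw": 0.085,"d": [0,0,-0.02]},
  {"jaw": 0.085,"d": [0,0,-0.025]},
  {"jaw": 0.085,"d": [0,0,-0.025]},
  {"jaw": 0.085,"d": [0,0,-0.025]},
  {"jaw": 0.0,"d": [0,0,-0.01]},
  {"jaw": 0.0},
])

```text
time: 11.6
tcp_pos: [0.4903, -0.0972, 0.1506]
eef_rot: [0.002, 0.783, 0.622, 0.001]
contact_force: [-0.1, 0.5, -0.4]
finger_gap: 0.0587
finger_force: 0.0
```

```bash
python3 - <<'E'
from h import *
ux=np.array([-.2253,-.9743]);O=np.array([.4928,-.0815])
delta([*(O+ux*.192),.145],[-ux[1],ux[0]])
o=robot.get_obs();c=robot.camera("wrist");cv2.imwrite("pics/w5.png",c["color"][...,::-1])
E
```

```text
[-0.1762 -0.0011  0.0056] [ 0.0039 -0.0001 -0.0002] F [-0.1   0.47 -0.37] gap 0.0587 q [-0.196  0.265 -0.352  0.95  -0.     1.603]
```

View pics/w5.png

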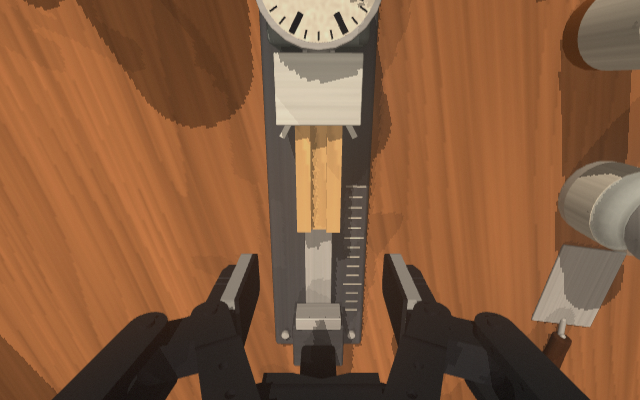

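Bar released and straight in the guide (outer end row 233, roof mouth edge row 125, jaw face edge row ≈304, screws row 335).

```bash
python3 - <<'E'
from h import *
o=robot.get_obs();c=robot.camera("wrist");R=Ro.from_quat(np.roll(o["eef_rot"],-1)).inv()
T=lambda u,v,z:R.apply(wpt(c,o,u,v,z)-o["tcp_pos"]).round(4)
for n,u,v,z in(("mouth",319,125,.062),("barend",319,233,.052),("jawface",319,303.5,.053),("plate front top",319,346,.097)):print(n,T(u,v,z))
E
```

```text
mouth [ 0.0548 -0.0019  0.0872]
barend [-0.0303 -0.002   0.0972]
jawface [-0.0958 -0.0021  0.0962]
plate front top [-0.0996 -0.0019  0.0522]
```

Emit:
shift_gripper([
  {"jaw": 0.0,"d": [-0.02,0,0]},
  {"jaw": 0.0,"d": [-0.03,0,0]},
  {"jaw": 0.0,"d": [-0.03,0,0]},
  {"jaw": 0.0,"d": [-0.03,0,0]},
  {"jaw": 0.0,"d": [-0.03,0,0]},
  {"jaw": 0.0,"d": [-0.03,0,0]},
  {"jaw": 0.0,"d": [-0.012,0,0]},
  {"jaw": 0.0},
  {"jaw": 0.0},
])

```text
time: 12.6
tcp_pos: [0.4474, -0.2732, 0.1479]
eef_rot: [-0.001, 0.783, 0.622, -0.0]
contact_force: [-0.4, 0.1, -0.3]
finger_gap: 0.0001
finger_force: 0.0
```

```bash
python3 - <<'E'
from h import *
ux=np.array([-.2253,-.9743]);O=np.array([.4928,-.0815])
delta([*(O+ux*.197),.073],[-ux[1],ux[0]])
E
```

```text
[-0.0001  0.0012  0.0749] [-0.0019 -0.0015 -0.0001] F [-0.43  0.11 -0.32] gap 0.0001 q [-5.490e-01  3.100e-01 -2.930e-01  9.690e-01  1.000e-03  1.249e+00]
```

Emit:
shift_gripper([
  {"jaw": 0.0,"d": [0,0.0012,0.015]},
  {"jaw": 0.0,"d": [0,0,0.02]},
  {"jaw": 0.0,"d": [0,0,0.02]},
  {"jaw": 0.0,"d": [0,0,0.015]},
  {"jaw": 0.0,"d": [0,0,0.005]},
  {"jaw": 0.0},
  {"jaw": 0.0},
])

```text
time: 13.3
tcp_pos: [0.4496, -0.2741, 0.0744]
eef_rot: [0.0, 0.782, 0.623, 0.0]
contact_force: [0.5, -0.3, -0.1]
finger_gap: -0.0002
finger_force: 0.0
```

Emit:
shift_gripper([
  {"jaw": 0.0,"d": [0.005,0,0]},
  {"jaw": 0.0,"d": [0.005,0,0]},
  {"jaw": 0.0,"d": [0.005,0,0]},
  {"jaw": 0.0,"d": [0.005,0,0]},
  {"jaw": 0.0,"d": [0.005,0,0]},
  {"jaw": 0.0,"d": [0.005,0,0]},
])

```text
time: 13.9
tcp_pos: [0.4555, -0.248, 0.0744]
eef_rot: [0.002, 0.783, 0.622, -0.003]
contact_force: [-3.2, -8.5, 0.4]
finger_gap: 0.0002
finger_force: 4.5
```

```bash
python3 - <<'E'
from h import *
ux=np.array([-.2253,-.9743]);O=np.array([.4928,-.0815])
delta([*(O+ux*.0845),.073],[-ux[1],ux[0]])
E
```

```text
[ 0.0861 -0.0013  0.0007] [ 0.0004  0.0072 -0.0016] F [-3.15 -8.47  0.42] gap 0.0002 q [-0.494  0.367 -0.425  0.777 -0.007  1.305]
```

Emit:
shift_gripper([
  {"jaw": 0.0,"d": [0.005,0,0]},
  {"jaw": 0.0,"d": [0.005,0,0]},
  {"jaw": 0.0,"d": [0.005,0,0]},
  {"jaw": 0.0,"d": [0.005,0,0]},
  {"jaw": 0.0,"d": [0.005,0,0]},
  {"jaw": 0.0,"d": [0.005,0,0]},
  {"jaw": 0.0,"d": [0.005,0,0]},
  {"jaw": 0.0,"d": [0.005,0,0]},
  {"jaw": 0.0,"d": [0.005,0,0]},
  {"jaw": 0.0},
  {"jaw": 0.0},
])

```text
time: 15.0
tcp_pos: [0.466, -0.2033, 0.0743]
eef_rot: [0.002, 0.783, 0.622, -0.002]
contact_force: [-1.8, -6.1, 0.9]
finger_gap: -0.0
finger_force: 3.1
```

```bash
python3 - <<'E'
from h import *
ux=np.array([-.2253,-.9743]);O=np.array([.4928,-.0815])
delta([*(O+ux*.0845),.073],[-ux[1],ux[0]])
c=robot.camera("wrist");d=robot.camera("top")
b=cv2.resize(d["color"][210:300,310:490],None,fx=4.4,fy=4.4,interpolation=2)
cv2.imwrite("pics/x6.png",np.vstack([cv2.resize(c["color"][:,120:520],None,fx=.6,fy=.6)[:200],np.zeros((1,240,3),np.uint8)])) 
w=np.zeros((600,800,3),np.uint8);w[:396,:792]=b;k=cv2.resize(c["color"][0:250,220:420],None,fx=.8,fy=.8);w[398:598,:160]=k;cv2.imwrite("pics/x6.png",w[...,::-1])
E
```

```text
[ 0.0402 -0.0014  0.0011] [ 0.001  0.005 -0.001] F [-1.76 -6.06  0.88] gap -0.0 q [-0.408  0.352 -0.449  0.768 -0.005  1.391]
```

View pics/x6.png

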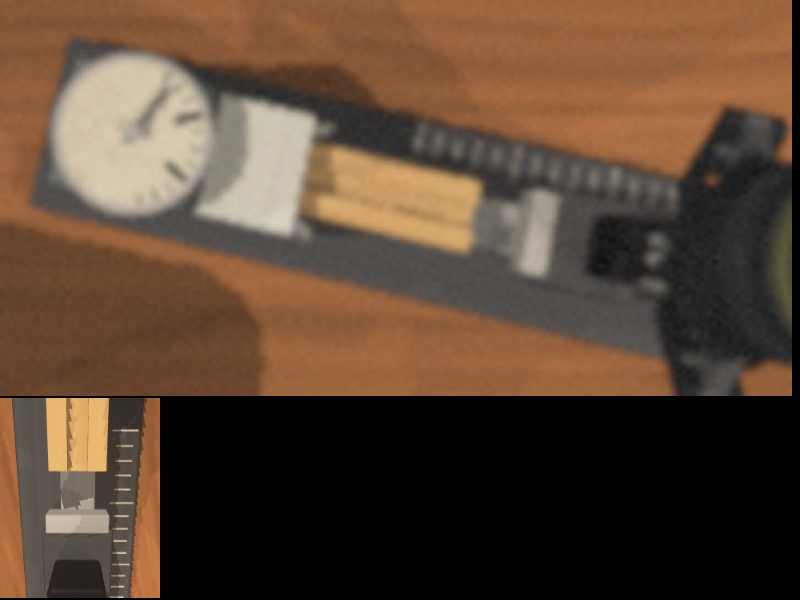

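Top crop: bar end at ≈(476,218), jaw face at ≈(521,231), needle at rest; the needle and both long marks are visible from the top camera.

```bash
python3 - <<'E'
from h import *
o=robot.get_obs();c=robot.camera("wrist");R=Ro.from_quat(np.roll(o["eef_rot"],-1)).inv()
T=lambda u,v,z:R.apply(wpt(c,o,u,v,z)-o["tcp_pos"]).round(4)
g=cv2.cvtColor(c["color"],cv2.COLOR_RGB2GRAY);print(g[80:170:1,300].tolist())
print(T(317,91,.052),T(317,140,.053),T(317,151,.053))
E
```

```text
[191, 190, 190, 190, 191, 190, 190, 191, 190, 191, 186, 164, 132, 134, 133, 132, 134, 134, 134, 134, 133, 133, 126, 114, 114, 113, 113, 114, 112, 113, 114, 111, 102, 102, 102, 103, 102, 102, 103, 102, 103, 103, 103, 103, 103, 103, 103, 102, 103, 104, 102, 102, 102, 102, 103, 102, 104, 105, 124, 148, 143, 146, 145, 145, 145, 149, 171, 193, 191, 191, 192, 192, 192, 191, 190, 189, 189, 190, 190, 189, 187, 186, 184, 186, 186, 185, 188, 185, 162, 107]
[ 0.0787 -0.0027  0.022 ] [ 0.0559 -0.0027  0.0211] [ 0.0505 -0.0027  0.0211]
```

```bash
cat >> h.py <<'E'
def needle():
    """needle angle from top camera: dark pixels on the face near the hub, in gauge frame at z=.08"""
    c=robot.camera("top");C=np.array([.5206,.0381]);ux=np.array([-.2253,-.9743]);uy=np.array([.9743,-.2253])
    n=200;r=np.linspace(-.03,.03,n);X,Y=np.meshgrid(r,r)   # X gauge +x, Y gauge +y
    P=C+X[...,None]*ux+Y[...,None]*uy
    W=np.array([[proj(c,[*p,.0805]) for p in row] for row in P[::2,::2]],np.float32)
    im=cv2.remap(cv2.cvtColor(c["color"],cv2.COLOR_RGB2GRAY),W[...,0],W[...,1],1)
    rr=np.hypot(X,Y)[::2,::2];th=np.arctan2(Y,X)[::2,::2]
    s=[im[(abs(np.angle(np.exp(1j*(th-a))))<.12)&(rr>.007)&(rr<.021)].mean() for a in np.arange(-3.14,3.14,.05)]
    s=np.array(s);i=np.argsort(s)[:3];print("needle",np.round(1.125-np.arange(-3.14,3.14,.05)[i],2),s[i].round(0),"median",np.median(s).round(0))
E
python3 -c "
from h import *;needle()"
```

```text
needle [ 0.02 -0.03  0.07] [137. 137. 141.] median 198.0
```

Emit:
shift_gripper([
  {"jaw": 0.0,"d": [0.004,0.001,0]},
  {"jaw": 0.0,"d": [0.004,0,0]},
  {"jaw": 0.0,"d": [0.004,0,0]},
  {"jaw": 0.0,"d": [0.004,0,0]},
  {"jaw": 0.0,"d": [0.004,0,0]},
  {"jaw": 0.0,"d": [0.003,0,0]},
  {"jaw": 0.0,"d": [0.003,0,0]},
  {"jaw": 0.0,"d": [0.003,0,0]},
  {"jaw": 0.0,"d": [0.002,0,0]},
  {"jaw": 0.0,"d": [0.002,0,0]},
  {"jaw": 0.0,"d": [0.001,0,0]},
  {"jaw": 0.0},
])

```text
time: 16.4
tcp_pos: [0.4737, -0.1708, 0.0743]
eef_rot: [0.002, 0.783, 0.622, -0.003]
contact_force: [-5.0, -7.9, 3.0]
finger_gap: -0.0003
finger_force: 4.0
```

```bash
python3 - <<'E'
from h import *
ux=np.array([-.2253,-.9743]);O=np.array([.4928,-.0815])
delta([*(O+ux*.0845),.073],[-ux[1],ux[0]]);needle()
E
```

```text
[ 0.0068 -0.0015  0.0013] [-0.0004  0.0062 -0.0014] F [-4.99 -7.95  3.02] gap -0.0003 q [-0.342  0.346 -0.459  0.765 -0.006  1.457]
needle [-0.03  0.02  0.07] [138. 138. 142.] median 199.0
```

Emit:
shift_gripper([
  {"jaw": 0.0,"d": [0.002,0,0]},
  {"jaw": 0.0,"d": [0.001,0,0]},
  {"jaw": 0.0,"d": [0.001,0,0]},
  {"jaw": 0.0},
  {"jaw": 0.0},
])

```text
time: 16.95
tcp_pos: [0.4745, -0.1673, 0.0743]
eef_rot: [0.002, 0.783, 0.622, -0.003]
contact_force: [-3.3, -8.7, 3.9]
finger_gap: 0.0003
finger_force: 4.5
```

```bash
python3 - <<'E'
from h import *
ux=np.array([-.2253,-.9743]);O=np.array([.4928,-.0815])
delta([*(O+ux*.0845),.073],[-ux[1],ux[0]]);needle()
E
```

```text
[ 0.0032 -0.0015  0.0013] [-0.0004  0.007  -0.0017] F [-3.29 -8.75  3.91] gap 0.0003 q [-0.334  0.345 -0.46   0.765 -0.007  1.465]
needle [0.12 0.17 0.22] [139. 139. 143.] median 199.0
```

Emit:
shift_gripper([
  {"jaw": 0.0,"d": [0.001,0,0]},
  {"jaw": 0.0,"d": [0.001,0,0]},
  {"jaw": 0.0,"d": [0.001,0,0]},
  {"jaw": 0.0},
  {"jaw": 0.0},
])

```text
time: 17.5
tcp_pos: [0.4751, -0.1648, 0.0744]
eef_rot: [0.002, 0.783, 0.622, -0.003]
contact_force: [-4.3, -10.2, 3.5]
finger_gap: -0.0001
finger_force: 5.2
```

```bash
python3 - <<'E'
from h import *
delta([.48,-.16,.073]);needle()
E
```

```text
[0.0058 0.0037 0.0013] F [ -4.33 -10.19   3.51] gap -0.0001 q [-0.329  0.345 -0.461  0.765 -0.008  1.471]
needle [0.72 0.67 0.77] [144. 145. 148.] median 199.0
```

Emit:
shift_gripper([
  {"jaw": 0.0,"d": [0.001,0,0]},
  {"jaw": 0.0,"d": [0.0007,0,0]},
  {"jaw": 0.0},
  {"jaw": 0.0},
  {"jaw": 0.0},
])

```text
time: 18.05
tcp_pos: [0.4754, -0.1635, 0.0744]
eef_rot: [0.003, 0.783, 0.622, -0.004]
contact_force: [-4.6, -10.0, 3.4]
finger_gap: 0.0003
finger_force: 5.6
```

```bash
python3 -c "
from h import *;needle()"
```

```text
needle [1.07 1.02 1.12] [146. 148. 149.] median 200.0
```

Emit:
shift_gripper([
  {"jaw": 0.0,"d": [-0.004,0,0]},
  {"jaw": 0.0,"d": [-0.006,0,0]},
  {"jaw": 0.0,"d": [-0.01,0,0]},
  {"jaw": 0.0,"d": [-0.01,0,0]},
  {"jaw": 0.0,"d": [0,0,-0.02]},
  {"jaw": 0.0,"d": [0,0,-0.03]},
  {"jaw": 0.0,"d": [0,0,-0.03]},
  {"jaw": 0.0},
  {"jaw": 0.0},
  {"jaw": 0.0},
])

```text
time: 19.1
tcp_pos: [0.4689, -0.1892, 0.1528]
eef_rot: [-0.001, 0.783, 0.622, -0.0]
contact_force: [0.0, 0.3, 0.5]
finger_gap: 0.0
finger_force: 0.0
```

```bash
python3 - <<'E'
from h import *
needle();d=robot.camera("top");cv2.imwrite("pics/f.png",cv2.resize(d["color"][210:300,310:490,::-1],None,fx=4.4,fy=4.4,interpolation=2))
E
```

```text
needle [1.07 1.02 1.12] [145. 146. 148.] median 198.0
```

View pics/f.png

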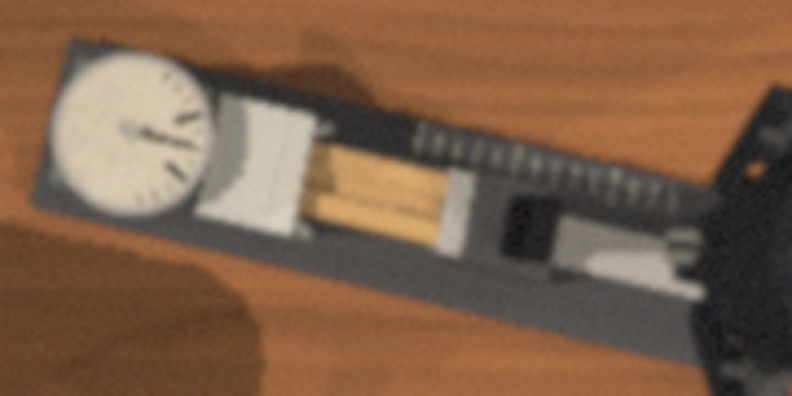

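The needle (≈1.07 rad, tip near (190,143)) stands midway between the long marks, the jaw is against the bar at (445,210), and the robot is clear.

```bash
python3 -c "
from station import robot;print(robot.job_done())"
```

```text
the job is handed in; nothing more can be done
None
```

The job is handed in at about 19 s: the grooved bar lies flat about 30 mm inside the guide, the jaw was left pressing on it, the needle reads about 1.07 rad (between the long marks), and the arm is clear; the judge returned no verdict.

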